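# Index the tilted fixture four clicks and lock it

## Task

Turn the sloping index plate with the white frame on it four clicks clockwise (seen facing the plate) from where it stands now (it has a black bar grip in its middle), and let it rest in that notch. Then lock the indexing head by pushing its ball lever over, away from the robot, as far as it goes. Leave the other things on the bench where they are.

Things in the scene. Friction and masses are not known exactly. Their poses are not given: they have to be found in the camera images.
- grip (a point): Centre of the index plate's black bar grip (66 long, 16 thick, 38 mm deep), on the turning axis. Its underside is 20 mm above the plate, 10 mm above the white frame: fingertips at most 24 mm past this point. Axes turn with the plate: z = turning axis, out of the plate, leaning 30 degrees from vertical, away from the robot (to the head's +x); x along the bar, y across its thickness. Grasp along z, tilted.
- frame_tip (a point): One corner of the white triangular frame that is screwed to the plate: 74 mm from the turning axis, in direction -x of the grip (in line with the bar), on the frame's upper face, 29 mm below the grip point along the axis. Turns with the plate (170 mm across, 10 mm thick, aluminium, 12 ticks).
- dial (a joint): Plate angle, rad, grows clockwise seen facing the plate. Notches every 30 degrees (0.5236) from 0 to 3.665, a stop just beyond each end; starts in notch 0, 1 or 2. Leaving a notch takes up to about 0.15 N m; past half-way the spring plunger pulls it into the next; let go between notches it snaps into the nearer (exactly half-way it may balance). It stays in its notch when released.
- lever (a joint): Lock lever angle in rad: 0 open (leans 34 degrees towards the robot), 1.2 locked (leans 34 degrees away from it), stops at both. Starts at 0 to 0.15. Stiff hinge, stays where left, about 1.6 N at the ball.
- lever_ball (a point): Centre of the lock lever's black ball, 30 mm across, at the end of a 12 mm thick steel rod, 90 mm from the pivot. Turns with the lever.
- lever_pivot (a point): Lever pivot, fixed to the head, 52 mm above the table, 155 mm left (head's y) of the head's middle, between two bracket cheeks 66 mm high. Axes are the head's: x away from the robot (the way the ball is pushed), y left along the lever's hinge, z up. The head is fixed to the bench, turned up to 20 degrees either way.
- tape_measure: yellow and black tape measure, 75 x 42 x 62 mm high, loose, standing just beyond the lock lever; bystander; origin under its middle.
- screwdriver: loose screwdriver 190 mm long, lying at the head's right side (head's -y); bystander.
- spray_bottle: loose white spray bottle, 76 mm across, 202 mm tall, right of the head (-y); bystander; origin under its middle.
- trim_a: grey plastic trim strip 200 x 34 x 22 mm, loose, lying left of the lock lever (head's +y); bystander; origin under its middle.
- trim_b: second trim strip, same size, farther left; bystander; origin under its middle.
- spare_frame: loose white triangular frame, 150 mm a side, 12 mm high, lying flat beyond the head; bystander; origin under its middle.
- parts_bin: open blue bin 130 x 100 x 60 mm, loose, beyond the head to the right; bystander; origin under its middle.

How it is judged (in metres and radians):
On the way, in this order (a step that is already met when the one before it is completed fails the run):
1. the plate rests four clicks clockwise of where it began, with the lever not yet thrown (distance of frame_tip from where it was at the start of the episode between 0.1205 and 0.1352 m and velocity of joint dial between -0.2 and 0.2 rad/s and value of joint lever below 0.35 rad), for 0.3 s.
2. the lock lever is over at its far stop (value of joint lever above 1.05 rad), for 0.2 s.
At the end, for the whole second after the job is handed in: The plate is at rest four clicks (120 degrees) clockwise of its start, within about 12 degrees at most: the tip of the white frame is 120 to 135 mm from where it began. The lock lever is pushed away from the robot to within 0.15 rad (9 degrees) of its far stop (distance of frame_tip from where it was at the start of the episode between 0.1205 and 0.1352 m and velocity of joint dial between -0.2 and 0.2 rad/s and value of joint lever above 1.05 rad); the robot touches nothing.
It fails at once if a loose bystander is shifted by more than 30 mm (distance of any of tape_measure, screwdriver, spray_bottle, trim_a, trim_b, spare_frame, parts_bin from where it was at the start of the episode above 0.03 m).
It also fails if it takes over 58 s, if anything falls off the work surface, if the arm or the gripper's body presses on something with over 40 N, if the wrist force passes 120 N, or if a joint passes its speed limit or range.

## Robot

A 6-joint arm with a two-finger parallel gripper is mounted at the origin on the work surface. World frame = base frame: x ahead of the robot, y to its left, z up, the work surface at z = 0. Lengths are in mm, angles in rad, forces in N, time in s.
With the tool pointing down it reaches from about 325 to 900 mm from the base axis. Payload 6.1 kg.
Tool frame: the origin (TCP) lies between the finger pads; the fingertips stand 22 mm ahead of it and the grasp point (between the pads) lies 3 mm ahead of it (bot.nose_length is the distance from the TCP to the fingertips, in mm); z points along the fingers, y is the line along which they close (so a half turn about z gives the same grasp; the last joint's range is limited). The gripper opens to 87 mm and grips with 3 to 60 N. Pads are 19 mm wide; open, the fingers measure 117 mm over their backs; the gripper's body (75 mm by 190 mm) begins 51 mm behind the grasp point.
Start: joints at [1.059, 0.22, 1.526, -0, 1.395, -0.126], TCP at [235.186, 579.054, 244.538] pointing down, gripper open.
Joint ranges: [-2.98, 2.98], [-0.91, 2.08], [0.09, 2.57], [-1.24, 4.39], [0.2, 2.65], [-2.68, 2.68]. Speed limits (rad/s): [2.57, 2.57, 3.01, 3.14, 3.14, 3.14].

## Interface

Orientations are given as a unit quaternion [w, x, y, z].
In Python, from workcell import get_state, imaging, bot, finder gives the robot as it stands.
- The arm moves only by the tool apply_moves, never from a script. Its argument "moves" is a list of rows, each an object of numbers: "grip": the opening, from -1 (shut) to 1 (fully open); "tx", "ty", "tz": the shift along the tool's x, y, z in units of 0.08 m (1.0 is 0.08 m); "ax", "ay", "az": the turn, a rotation vector about the tool's x, y, z in units of pi rad (1.0 is pi rad). In form: [{"grip": .., "tx": .., "ty": .., "tz": .., "ax": .., "ay": .., "az": ..}, ...]. A call has 1 to 5 rows; each row is the pose to reach, as a shift and turn from the pose commanded when the call began, along the tool's axes at that moment, turning the shorter way round; what a row does not reach only later rows make up. A row lasts 1/10 s, in which the tool goes at most 50 mm and 8.59 degrees, less where a joint would pass 70% of its speed; a pose out of reach is approached as far as the arm can. A call with a number of a shift or a turn outside -1 to 1 is refused whole. A call with a gripper value outside its range is refused whole. The fingers move at their own pace and stop on an object; "squeeze" is the grip in N (left out, the last holds). Time passes only in rows, so rows that repeat a pose let the fingers close. It gives the time, the measured TCP pose, the force, the opening and the grip force at its end, in the units of the state.
- get_state(): the state, without advancing time (a new reading comes with each control period).
- imaging.capture(name): name is "side" or "top" or "wrist"; returns (picture, depth): 420x560x3 uint8, red, green, blue; 420x560 float32, mm along the optical axis (not along the pixel's ray), 0 where there is no reading.
- imaging.camera_model(name): a dict with "mtx" (3x3 intrinsics, pixels), "extrinsics" (4x4, takes a point from camera to world coordinates); the wrist camera has in their place "mount" (4x4, takes a point from camera to tool coordinates, whose origin is the TCP and whose axes are the flange's). Camera axes: x right, y down, z forward; pixel columns grow to the right and rows downward; lengths in mm; the calibration is good to about 2 mm. A picture is of the moment at which its call begins: read the wrist's pose just before it. camera_model takes no time and is no camera call.
- bot.job_done(): hands the job in; it is judged then, once.
Trained networks look in the newest picture that a camera, given by its name, has taken for a name from the list of things; names that differ only in an ending like _2 or _b are one class to them, and where a whole thing is asked for, a point or a joint stands for the part that bears it (a point fixed in the world has none). Each returns a list of dicts, best first, with "confidence" (0 to 1); they miss things now and then, are a little off and sometimes report something else, mostly with a low value. They report only what shows in the picture. A call takes as long as a camera call.
- finder.trace(name, camera): "pixels" (420x560 bool, what is visible of it) and "centre" ([column, row] in pixels, amid what is visible of it).
The state is a dict: "time": time; "joint_positions": joint angles; "qd": joint speeds; "tau": joint torques, N m; "ee_pos": TCP position; "tcp_rot": TCP orientation; "force": force on the tool from outside, world axes, zero at the start; "torque": the same for the moment, N m; "gripper_width": finger opening in mm; "gripper_force": force on a finger pad.
Only numpy, scipy, OpenCV 4.12 (cv2) and the standard library are available. Lean on these libraries where they do the work, as an engineer would, in place of code of your own. Each camera call takes 0.05 s, during which the arm holds its last target. There are 200 camera calls.

## Working session

There is one attempt and no reset: what is moved stays moved. The work goes in short steps, Python scripts to look and compute and a tool call to move; the robot and the scene stay as the last step left them, time stands still between calls to the robot, and variables do not carry over. Pictures are saved under pics/ and viewed, at most 10 in all, crops included, and the job is handed in when it is done.

Besides the shell and the picture viewer there is one more tool, called after ">>>" as name(argument=value, ...) on one line, values as JSON. apply_moves: Moves the arm, as the interface text tells. Shifts and turns lie within -1 to 1; 1 stands for 0.08 m of shift or pi rad of turn. Its arguments: {"type":"object","properties":{"moves":{"type":"array","items":{"type":"object","properties":{"grip":{"type":"number"},"tx":{"type":"number","minimum":-1,"maximum":1},"ty":{"type":"number","minimum":-1,"maximum":1},"tz":{"type":"number","minimum":-1,"maximum":1},"ax":{"type":"number","minimum":-1,"maximum":1},"ay":{"type":"number","minimum":-1,"maximum":1},"az":{"type":"number","minimum":-1,"maximum":1}}}},"squeeze":{"type":"number"}},"required":["moves"]}

```bash
ls; mkdir -p pics
cat > h.py <<'E'
import numpy as np, cv2
from workcell import get_state, imaging, bot, finder
from scipy.spatial.transform import Rotation as R
def pose():
    s=get_state(); q=s["tcp_rot"]; T=np.eye(4)
    T[:3,:3]=R.from_quat([q[1],q[2],q[3],q[0]]).as_matrix(); T[:3,3]=s["ee_pos"]; return T
def cloud(name,depth):
    m=imaging.camera_model(name); K=np.array(m["mtx"]); E=np.array(m["extrinsics"]) if "extrinsics" in m else pose()@np.array(m["mount"])
    v,u=np.mgrid[:420,:560]; P=np.stack([(u-K[0,2])/K[0,0]*depth,(v-K[1,2])/K[1,1]*depth,depth],-1)
    return P@E[:3,:3].T+E[:3,3]
def save(n,p): cv2.imwrite("pics/"+n,cv2.cvtColor(p,cv2.COLOR_RGB2BGR))
E
python3 - <<'E'
from h import *
ims=[]
for c in ["top","side"]:
    p,d=imaging.capture(c); np.savez(c,p=p,d=d); ims.append(p); C=cloud(c,d)
    for n in ["grip","lever_ball","lever","dial","frame_tip","tape_measure","trim_a"]:
        for r in finder.trace(n,c)[:2]:
            m=r["pixels"]&(d>0); print(c,n,round(r["confidence"],2),np.round(r["centre"]),m.sum(),np.round(np.median(C[m],0)) if m.any() else None)
save("both.png",cv2.resize(np.hstack(ims),(800,300)))
save("top.png",cv2.resize(ims[0],(800,600)));
E
```

```text
pics
top grip 0.84 [284. 254.] 2974 [487.  10. 136.]
top lever_ball 0.74 [218. 267.] 208 [458. 172. 133.]
top lever_ball 0.44 [193. 217.] 914 [601. 261.   7.]
top lever 0.74 [221. 265.] 186 [463. 171. 130.]
top lever 0.7 [193. 215.] 831 [603. 260.   7.]
top dial 0.62 [279. 256.] 2972 [486.  11. 136.]
top frame_tip 0.8 [280. 252.] 3068 [486.  10. 136.]
top frame_tip 0.61 [273. 251.] 6069 [489.  27.  95.]
top tape_measure 0.98 [230. 219.] 447 [594. 151.  59.]
top tape_measure 0.16 [282. 257.] 2983 [487.  10. 136.]
top trim_a 0.97 [173. 221.] 905 [599. 320.   7.]
top trim_a 0.96 [194. 217.] 862 [603. 260.   7.]
side grip 0.71 [309. 219.] 1773 [487.  26. 138.]
side lever_ball 0.68 [313. 269.] 204 [456. 178. 133.]
side lever 0.77 [314. 275.] 212 [457. 178. 133.]
side dial 0.62 [307. 216.] 1833 [487.  25. 138.]
side frame_tip 0.68 [306. 219.] 1898 [488.  25. 137.]
side tape_measure 0.61 [262. 273.] 648 [591. 169.  56.]
side trim_a 0.86 [248. 338.] 1156 [598. 321.   8.]
side trim_a 0.82 [253. 319.] 988 [591. 263.   9.]
```

View pics/both.png

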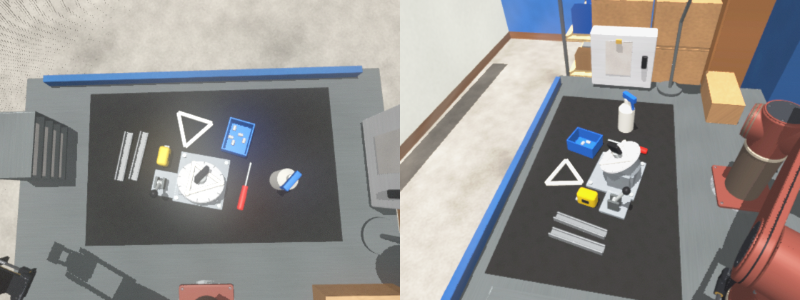

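View pics/top.png

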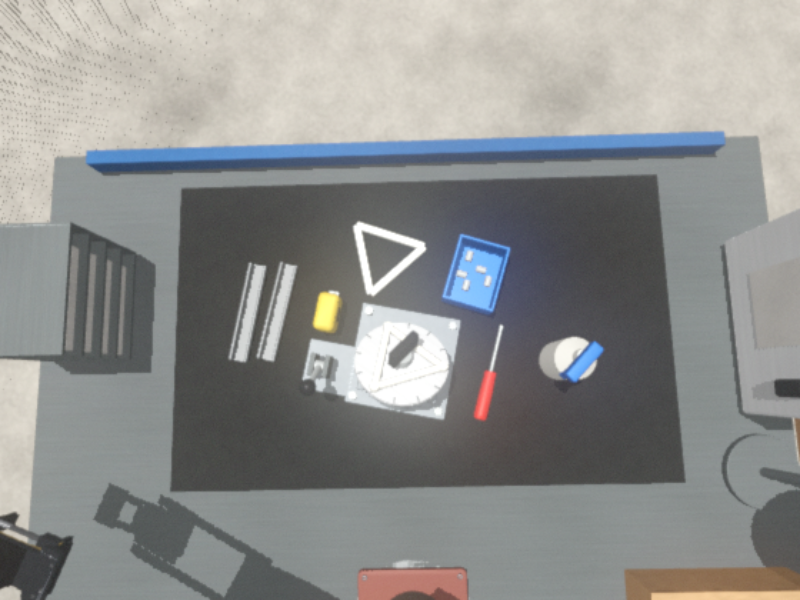

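Run:
```python
from h import *
rng=np.random.default_rng(0)
for c in ["top","side"]:
    z=np.load(c+".npz"); p,d=z["p"].astype(int),z["d"]; C=cloud(c,d)
    near=(d>0)&(np.hypot(C[...,0]-487,C[...,1]-15)<110)&(C[...,2]>45)&(C[...,2]<230)
    P=C[near]; best=None; 
    for _ in range(1500):
        a=P[rng.choice(len(P),3,False)]; n=np.cross(a[1]-a[0],a[2]-a[0]); l=np.linalg.norm(n)
        if l<500: continue
        n/=l; n*=np.sign(n[2])
        if abs(np.degrees(np.arccos(n[2]))-30)>6: continue
        k=(abs((P-a[0])@n)<1.5).sum()
        if best is None or k>best[0]: best=(k,n,a[0])
    k,n,a=best
    for _ in range(5):
        I=P[abs((P-a)@n)<2]; a=I.mean(0); n=np.linalg.svd(I-a,full_matrices=False)[2][2]; n*=np.sign(n[2])
    h=(P-a)@n
    print(c,k,"tilt",np.degrees(np.arccos(n[2])),"yaw",np.degrees(np.arctan2(n[1],n[0])),"a",a, np.histogram(h,np.arange(-20,80,4)))
    disc=P[(abs(h)<3)]; e1=np.cross([0,1,0],n);e1/=np.linalg.norm(e1);e2=np.cross(n,e1)
    q=np.c_[(disc-a)@e1,(disc-a)@e2].astype(np.float32); (cx,cy),r=cv2.minEnclosingCircle(q)
    print("disc centre",a+cx*e1+cy*e2,r)
    bar=P[(h>44)&(h<64)]; q=np.c_[(bar-a)@e1,(bar-a)@e2].astype(np.float32); rc=cv2.minAreaRect(q)
    b=a+rc[0][0]*e1+rc[0][1]*e2
    box=cv2.boxPoints(rc); e=box[1]-box[0]; f=box[2]-box[1]; L=e if np.hypot(*e)>np.hypot(*f) else f; L/=np.hypot(*L)
    w=L[0]*e1+L[1]*e2
    top=np.percentile(h[(h>44)&(h<64)],[10,50,90])
    print("bar",len(bar),rc[1],"toph",top,"centre@39",b+39*n,"@39-10",b+29*n,"dir",w)
    col=p[near]; 
    print("n",n,"color of low plane",np.median(col[abs(h)<2],0))
```

```text
top 1287 tilt 29.939827511415423 yaw -11.628258003794656 a [484.98415787  11.60340764 126.5666925 ] (array([   0,    1,   18,   42, 1001,  952,  159,  486,   69,   12,   27,
         19,   14,   16,   18,   13,   20,   19,   33,  115,   10,    0,
          0,    0]), array([-20, -16, -12,  -8,  -4,   0,   4,   8,  12,  16,  20,  24,  28,
        32,  36,  40,  44,  48,  52,  56,  60,  64,  68,  72,  76]))
disc centre [492.30156437   9.56186291 122.20172259] 85.2733383178711
bar 197 (16.28113555908203, 65.59044647216797) toph [47.9415974  57.26219568 59.59524163] centre@39 [510.32651826   5.96701784 156.62203944] @39-10 [505.43804956   6.97298916 147.95653914] dir [ 0.63320666 -0.64235084 -0.43178089]
n [ 0.48884687 -0.10059713  0.86655003] color of low plane [254. 254. 254.]
side 808 tilt 30.04911603413698 yaw -11.664967492741988 a [482.69478257  25.10597518 130.16277019] (array([  4,   0,  19,  77, 525, 519, 102, 332,  19,  11,  24,  18,  17,
        14,  21,  13,  19,  18,  25,  62,   2,   0,   0,   0]), array([-20, -16, -12,  -8,  -4,   0,   4,   8,  12,  16,  20,  24,  28,
        32,  36,  40,  44,  48,  52,  56,  60,  64,  68,  72,  76]))
disc centre [490.85397493   9.9715345  123.77001565] 85.62521362304688
bar 126 (16.325271606445312, 67.21015930175781) toph [46.81380662 56.27783214 58.8090362 ] centre@39 [509.36843908   7.18292639 158.01018843] @39-10 [504.46443723   8.19536968 149.35422376] dir [ 0.63219316 -0.64232862 -0.43329633]
n [ 0.49040018 -0.10124433  0.86559647] color of low plane [247. 247. 247.]
```

```bash
cat >> h.py <<'E'
n=np.array([.4895,-.101,.866]); n/=np.linalg.norm(n); w=np.array([.633,-.642,-.432]); w-=w@n*n; w/=np.linalg.norm(w)
G=np.array([510,6.5,157.])
def rows(T0,T1,k):
    "k calls along a straight path; assumes each call is reached"
    rv=R.from_matrix(T0[:3,:3].T@T1[:3,:3]).as_rotvec(); A=T0
    for i in range(1,k+1):
        B=np.eye(4); B[:3,:3]=T0[:3,:3]@R.from_rotvec(rv*i/k).as_matrix(); B[:3,3]=T0[:3,3]+(T1[:3,3]-T0[:3,3])*i/k
        D=np.linalg.inv(A)@B; D=np.r_[D[:3,3]/80,R.from_matrix(D[:3,:3]).as_rotvec()/np.pi].round(3); print(D.tolist())
        C=np.eye(4);C[:3,3]=D[:3]*80;C[:3,:3]=R.from_rotvec(D[3:]*np.pi).as_matrix();A=A@C
def frame(x,z,p):
    T=np.eye(4); z=z/np.linalg.norm(z); x=x-x@z*z; x/=np.linalg.norm(x); T[:3,:3]=np.c_[x,np.cross(z,x),z]; T[:3,3]=p; return T
E
python3 - <<'E'
from h import *
T=pose(); print(T.round(3), np.array(imaging.camera_model("wrist")["mount"]).round(1).tolist())
for s in (1,-1):
    T1=frame(s*w,-n,G+90*n)
    # nominal j6: angle of tool x from "radial" direction about tool z
    for nm,A,az in (("start",T,1.059),("grasp",T1,0.0)):
        r=np.array([np.cos(az),np.sin(az),0]); l=A[:3,:3].T@r; print(s,nm,np.degrees(np.arctan2(l[1],l[0])))
    print(np.degrees(R.from_matrix(T[:3,:3].T@T1[:3,:3]).as_rotvec()))
E
```

```text
[[-9.26000e-01  3.76000e-01  0.00000e+00  2.35191e+02]
 [ 3.76000e-01  9.26000e-01  0.00000e+00  5.79081e+02]
 [ 0.00000e+00  0.00000e+00 -1.00000e+00  2.44600e+02]
 [ 0.00000e+00  0.00000e+00  0.00000e+00  1.00000e+00]] [[-0.0, -1.0, -0.2, 66.4], [1.0, 0.0, -0.0, -0.2], [0.0, -0.2, 1.0, -140.7], [0.0, 0.0, 0.0, 1.0]]
1 start 97.21765920099844
1 grasp -43.46425900957256
[ -39.63392013   14.63626897 -155.41545262]
-1 start 97.21765920099844
-1 grasp 136.53574099042746
[10.43995178 28.27060748 19.16664866]
```

Run:
```python
from h import *
rows(pose(),frame(-w,-n,G+90*n),9)
```

```text
[-0.714, -0.582, 0.013, 0.006, 0.017, 0.012]
[-0.736, -0.554, -0.014, 0.007, 0.018, 0.012]
[-0.755, -0.527, -0.045, 0.006, 0.017, 0.012]
[-0.77, -0.5, -0.076, 0.007, 0.018, 0.011]
[-0.782, -0.474, -0.11, 0.006, 0.017, 0.012]
[-0.793, -0.448, -0.142, 0.007, 0.018, 0.012]
[-0.8, -0.421, -0.178, 0.006, 0.017, 0.012]
[-0.805, -0.394, -0.214, 0.007, 0.018, 0.012]
[-0.807, -0.369, -0.25, 0.006, 0.017, 0.012]
```

>>> apply_moves(moves=[{"grip": 1, "tx": -0.714, "ty": -0.582, "tz": 0.013, "ax": 0.006, "ay": 0.017, "az": 0.012}, {"grip": 1, "tx": -0.714, "ty": -0.582, "tz": 0.013, "ax": 0.006, "ay": 0.017, "az": 0.012}, {"grip": 1, "tx": -0.714, "ty": -0.582, "tz": 0.013, "ax": 0.006, "ay": 0.017, "az": 0.012}])

```text
time: 1.1
ee_pos: [272.2, 512.3, 243.4]
tcp_rot: [-0.028, 0.212, 0.977, -0.005]
force: [-0.4, 0.2, -0.4]
gripper_width: 86.9
gripper_force: 0.0
```

>>> apply_moves(moves=[{"grip": 1, "tx": -0.736, "ty": -0.554, "tz": -0.014, "ax": 0.007, "ay": 0.018, "az": 0.012}, {"grip": 1, "tx": -0.736, "ty": -0.554, "tz": -0.014, "ax": 0.007, "ay": 0.018, "az": 0.012}, {"grip": 1, "tx": -0.736, "ty": -0.554, "tz": -0.014, "ax": 0.007, "ay": 0.018, "az": 0.012}])

```text
time: 1.4
ee_pos: [307.4, 448.4, 242.4]
tcp_rot: [-0.058, 0.23, 0.972, -0.01]
force: [-0.9, 0.3, 0.3]
gripper_width: 87.1
gripper_force: 0.0
```

>>> apply_moves(moves=[{"grip": 1, "tx": -0.755, "ty": -0.527, "tz": -0.045, "ax": 0.006, "ay": 0.017, "az": 0.012}, {"grip": 1, "tx": -0.755, "ty": -0.527, "tz": -0.045, "ax": 0.006, "ay": 0.017, "az": 0.012}, {"grip": 1, "tx": -0.755, "ty": -0.527, "tz": -0.045, "ax": 0.006, "ay": 0.017, "az": 0.012}])

```text
time: 1.7
ee_pos: [342.5, 384.4, 241.3]
tcp_rot: [-0.086, 0.247, 0.965, -0.014]
force: [-0.8, 0.2, -0.0]
gripper_width: 87.2
gripper_force: 0.0
```

>>> apply_moves(moves=[{"grip": 1, "tx": -0.77, "ty": -0.5, "tz": -0.076, "ax": 0.007, "ay": 0.018, "az": 0.011}, {"grip": 1, "tx": -0.77, "ty": -0.5, "tz": -0.076, "ax": 0.007, "ay": 0.018, "az": 0.011}, {"grip": 1, "tx": -0.77, "ty": -0.5, "tz": -0.076, "ax": 0.007, "ay": 0.018, "az": 0.011}])

```text
time: 2.0
ee_pos: [377.9, 320.2, 240.2]
tcp_rot: [-0.115, 0.263, 0.958, -0.019]
force: [-0.0, 0.6, -0.4]
gripper_width: 87.4
gripper_force: 0.0
```

>>> apply_moves(moves=[{"grip": 1, "tx": -0.782, "ty": -0.474, "tz": -0.11, "ax": 0.006, "ay": 0.017, "az": 0.012}, {"grip": 1, "tx": -0.782, "ty": -0.474, "tz": -0.11, "ax": 0.006, "ay": 0.017, "az": 0.012}, {"grip": 1, "tx": -0.782, "ty": -0.474, "tz": -0.11, "ax": 0.006, "ay": 0.017, "az": 0.012}])

```text
time: 2.3
ee_pos: [413.3, 255.9, 239.2]
tcp_rot: [-0.143, 0.28, 0.949, -0.023]
force: [0.1, 0.2, 0.8]
gripper_width: 87.2
gripper_force: 0.0
```

>>> apply_moves(moves=[{"grip": 1, "tx": -0.793, "ty": -0.448, "tz": -0.142, "ax": 0.007, "ay": 0.018, "az": 0.012}, {"grip": 1, "tx": -0.793, "ty": -0.448, "tz": -0.142, "ax": 0.007, "ay": 0.018, "az": 0.012}, {"grip": 1, "tx": -0.793, "ty": -0.448, "tz": -0.142, "ax": 0.007, "ay": 0.018, "az": 0.012}])

```text
time: 2.6
ee_pos: [448.7, 191.4, 238.0]
tcp_rot: [-0.172, 0.297, 0.939, -0.028]
force: [-0.3, 1.4, -0.1]
gripper_width: 87.0
gripper_force: 0.0
```

>>> apply_moves(moves=[{"grip": 1, "tx": -0.8, "ty": -0.421, "tz": -0.178, "ax": 0.006, "ay": 0.017, "az": 0.012}, {"grip": 1, "tx": -0.8, "ty": -0.421, "tz": -0.178, "ax": 0.006, "ay": 0.017, "az": 0.012}, {"grip": 1, "tx": -0.8, "ty": -0.421, "tz": -0.178, "ax": 0.006, "ay": 0.017, "az": 0.012}])

```text
time: 2.9
ee_pos: [484.1, 126.9, 236.8]
tcp_rot: [-0.199, 0.313, 0.928, -0.032]
force: [-0.1, 0.7, -0.3]
gripper_width: 86.8
gripper_force: 0.0
```

>>> apply_moves(moves=[{"grip": 1, "tx": -0.805, "ty": -0.394, "tz": -0.214, "ax": 0.007, "ay": 0.018, "az": 0.012}, {"grip": 1, "tx": -0.805, "ty": -0.394, "tz": -0.214, "ax": 0.007, "ay": 0.018, "az": 0.012}, {"grip": 1, "tx": -0.805, "ty": -0.394, "tz": -0.214, "ax": 0.007, "ay": 0.018, "az": 0.012}])

```text
time: 3.2
ee_pos: [519.4, 62.5, 235.6]
tcp_rot: [-0.229, 0.329, 0.915, -0.037]
force: [-0.0, 0.8, 0.4]
gripper_width: 87.0
gripper_force: 0.0
```

>>> apply_moves(moves=[{"grip": 1, "tx": -0.807, "ty": -0.369, "tz": -0.25, "ax": 0.006, "ay": 0.017, "az": 0.012}, {"grip": 1, "tx": -0.807, "ty": -0.369, "tz": -0.25, "ax": 0.006, "ay": 0.017, "az": 0.012}, {"grip": 1, "tx": -0.807, "ty": -0.369, "tz": -0.25, "ax": 0.006, "ay": 0.017, "az": 0.012}, {"grip": 1, "tx": -0.807, "ty": -0.369, "tz": -0.25, "ax": 0.006, "ay": 0.017, "az": 0.012}])

```text
time: 3.6
ee_pos: [553.8, -0.1, 235.1]
tcp_rot: [-0.255, 0.344, 0.903, -0.041]
force: [-0.7, -0.6, 0.6]
gripper_width: 87.1
gripper_force: 0.0
```

Run:
```python
from h import *
T=pose(); p,d=imaging.capture("wrist"); np.savez("wrist",p=p,d=d); C=cloud("wrist",d)
print(np.round(get_state()["joint_positions"],2))
h=(C-(G-39*n))@n; r=np.linalg.norm((C-G)-((C-G)@n)[...,None]*n,axis=-1)
B=C[(d>0)&(h>50)&(h<66)&(r<45)]; q=np.c_[B@w,B@np.cross(n,w)].astype(np.float32); print(len(B),np.median((B-G)@n))
rc=cv2.minAreaRect(q-np.float32([G@w,G@np.cross(n,w)])); print("offset along w, across",rc)
Pl=C[(d>0)&(abs(h)<5)&(r<82)]; print("plate h",np.median((Pl-G)@n), len(Pl))
rows(T,frame(-w,-n,G+4*n),2)
save("w1.png",p)
```

```text
[-0.16  0.46  1.32  0.02  1.88 -1.  ]
1858 19.824524173779025
offset along w, across ((-5.976968765258789, -1.8296165466308594), (53.57423782348633, 16.0345458984375), 0.3502418100833893)
plate h -37.853210592867214 16148
[-0.011, -0.011, 0.536, 0.0, -0.0, 0.0]
[-0.012, -0.011, 0.536, 0.0, -0.0, 0.0]
```

View pics/w1.png

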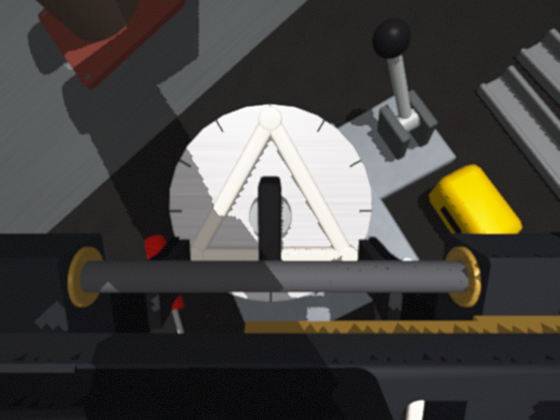

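>>> apply_moves(moves=[{"grip": 1, "tx": -0.012, "ty": -0.03, "tz": 0.4}, {"grip": 1, "tx": -0.023, "ty": -0.03, "tz": 0.7}, {"grip": 1, "tx": -0.023, "ty": -0.035, "tz": 0.9}, {"grip": 1, "tx": -0.023, "ty": -0.035, "tz": 0.99}, {"grip": 1, "tx": -0.023, "ty": -0.035, "tz": 1.0}])

```text
invalid input at $.moves[0]: expected keys grip, tx, ty, tz, ax, ay, az
```

>>> apply_moves(moves=[{"grip": 1, "tz": 0.07}, {"grip": -1, "tz": 0.07}, {"grip": -1, "tz": 0.07}, {"grip": -1, "tz": 0.07}, {"grip": -1, "tz": 0.07}], squeeze=25)

```text
invalid input at $.moves[0]: expected keys grip, tx, ty, tz, ax, ay, az
```

Run:
```python
from h import *
s=get_state(); print({k:np.round(v,2) for k,v in s.items()})
T=pose(); print((T[:3,3]-G)@np.c_[w,np.cross(n,w),n])
```

```text
{'time': np.float64(3.65), 'joint_positions': array([-0.16,  0.46,  1.32,  0.02,  1.88, -1.  ]), 'qd': array([ 0.  , -0.01,  0.01, -0.01, -0.  , -0.  ]), 'tau': array([-9.500e-01, -5.672e+01, -3.581e+01,  7.000e-02,  2.690e+00,
        1.000e-02]), 'ee_pos': array([5.5363e+02, 7.0000e-02, 2.3532e+02]), 'tcp_rot': array([-0.26,  0.34,  0.9 , -0.04]), 'force': array([ 0.1 , -0.11,  0.1 ]), 'torque': array([-0.14, -0.3 , -0.03]), 'gripper_force': np.float64(0.0), 'gripper_width': np.float64(87.07)}
[-2.13843608  1.6699465  89.84046008]
```

All keys are needed in each row.

>>> apply_moves(moves=[{"grip": 1, "tx": -0.012, "ty": -0.03, "tz": 0.4, "ax": 0, "ay": 0, "az": 0}, {"grip": 1, "tx": -0.023, "ty": -0.03, "tz": 0.7, "ax": 0, "ay": 0, "az": 0}, {"grip": 1, "tx": -0.023, "ty": -0.035, "tz": 0.9, "ax": 0, "ay": 0, "az": 0}, {"grip": 1, "tx": -0.023, "ty": -0.035, "tz": 0.99, "ax": 0, "ay": 0, "az": 0}, {"grip": 1, "tx": -0.023, "ty": -0.035, "tz": 1.0, "ax": 0, "ay": 0, "az": 0}])

```text
time: 4.15
ee_pos: [513.5, 3.8, 165.6]
tcp_rot: [-0.256, 0.344, 0.903, -0.042]
force: [0.6, -0.1, 0.5]
gripper_width: 87.2
gripper_force: 0.0
```

>>> apply_moves(moves=[{"grip": 1, "tx": 0, "ty": 0, "tz": 0.07, "ax": 0, "ay": 0, "az": 0}, {"grip": -1, "tx": 0, "ty": 0, "tz": 0.07, "ax": 0, "ay": 0, "az": 0}, {"grip": -1, "tx": 0, "ty": 0, "tz": 0.07, "ax": 0, "ay": 0, "az": 0}, {"grip": -1, "tx": 0, "ty": 0, "tz": 0.07, "ax": 0, "ay": 0, "az": 0}, {"grip": -1, "tx": 0, "ty": 0, "tz": 0.07, "ax": 0, "ay": 0, "az": 0}], squeeze=25)

```text
time: 4.65
ee_pos: [512.0, 2.5, 161.0]
tcp_rot: [-0.255, 0.345, 0.902, -0.041]
force: [0.0, -0.2, -0.0]
gripper_width: 63.1
gripper_force: 0.0
```

Run:
```python
from h import *
s=get_state(); print({k:np.round(v,2) for k,v in s.items() if k[0] in "tfg"})
T=pose(); print((T[:3,3]-G)@np.c_[w,np.cross(n,w),n])
```

```text
{'time': np.float64(4.65), 'tau': array([ 5.000e-02, -5.385e+01, -3.333e+01,  1.200e-01,  2.730e+00,
       -0.000e+00]), 'tcp_rot': array([-0.26,  0.34,  0.9 , -0.04]), 'force': array([ 0.03, -0.17, -0.01]), 'torque': array([-0.09, -0.28, -0.01]), 'gripper_force': np.float64(0.0), 'gripper_width': np.float64(63.06)}
[ 2.07716161 -2.81018197  4.80037278]
```

>>> apply_moves(moves=[{"grip": -1, "tx": 0.02, "ty": 0.012, "tz": 0, "ax": 0, "ay": 0, "az": 0}, {"grip": -1, "tx": 0.02, "ty": 0.012, "tz": 0, "ax": 0, "ay": 0, "az": 0}, {"grip": -1, "tx": 0.02, "ty": 0.012, "tz": 0, "ax": 0, "ay": 0, "az": 0}, {"grip": -1, "tx": 0.02, "ty": 0.012, "tz": 0, "ax": 0, "ay": 0, "az": 0}, {"grip": -1, "tx": 0.02, "ty": 0.012, "tz": 0, "ax": 0, "ay": 0, "az": 0}])

```text
time: 5.15
ee_pos: [511.2, 2.7, 162.8]
tcp_rot: [-0.255, 0.345, 0.902, -0.043]
force: [1.4, 0.7, 3.2]
gripper_width: 24.4
gripper_force: 0.8
```

>>> apply_moves(moves=[{"grip": -1, "tx": 0, "ty": 0, "tz": 0, "ax": 0, "ay": 0, "az": 0}, {"grip": -1, "tx": 0, "ty": 0, "tz": 0, "ax": 0, "ay": 0, "az": 0}, {"grip": -1, "tx": 0, "ty": 0, "tz": 0, "ax": 0, "ay": 0, "az": 0}, {"grip": -1, "tx": 0, "ty": 0, "tz": 0, "ax": 0, "ay": 0, "az": 0}, {"grip": -1, "tx": 0, "ty": 0, "tz": 0, "ax": 0, "ay": 0, "az": 0}])

```text
time: 5.65
ee_pos: [512.6, 4.5, 162.2]
tcp_rot: [-0.254, 0.345, 0.903, -0.041]
force: [4.7, 1.6, 4.2]
gripper_width: 16.1
gripper_force: 27.9
```

Run:
```python
from h import *
s=get_state(); print({k:np.round(v,2) for k,v in s.items() if k[0] in "tfg"})
T=pose(); print((T[:3,3]-G)@np.c_[w,np.cross(n,w),n])
```

```text
{'time': np.float64(5.65), 'tau': array([-4.900e-01, -5.071e+01, -2.933e+01, -3.600e-01,  3.190e+00,
        1.000e-02]), 'tcp_rot': array([-0.25,  0.34,  0.9 , -0.04]), 'force': array([4.73, 1.57, 4.24]), 'torque': array([ 0.03, -0.5 , -0.09]), 'gripper_force': np.float64(27.92), 'gripper_width': np.float64(16.06)}
[ 0.70258713 -1.27149798  5.94822534]
```

>>> apply_moves(moves=[{"grip": -1, "tx": 0, "ty": 0, "tz": 0, "ax": 0, "ay": 0, "az": 0.0333}, {"grip": -1, "tx": 0, "ty": 0, "tz": 0, "ax": 0, "ay": 0, "az": 0.0667}, {"grip": -1, "tx": 0, "ty": 0, "tz": 0, "ax": 0, "ay": 0, "az": 0.1}, {"grip": -1, "tx": 0, "ty": 0, "tz": 0, "ax": 0, "ay": 0, "az": 0.1333}, {"grip": -1, "tx": 0, "ty": 0, "tz": 0, "ax": 0, "ay": 0, "az": 0.1667}])

```text
time: 6.15
ee_pos: [512.6, 4.5, 162.1]
tcp_rot: [-0.234, 0.568, 0.782, -0.106]
force: [5.2, 1.4, 4.0]
gripper_width: 15.8
gripper_force: 28.9
```

Run:
```python
from h import *
s=get_state(); print({k:np.round(v,2) for k,v in s.items() if k[0] in "tfgj"})
T=pose(); print((T[:3,3]-G)@np.c_[w,np.cross(n,w),n], "turned", np.degrees(R.from_matrix(frame(-w,-n,G)[:3,:3].T@T[:3,:3]).as_rotvec()))
```

```text
{'time': np.float64(6.15), 'joint_positions': array([-0.16,  0.43,  1.51,  0.02,  1.72, -0.47]), 'tau': array([ -0.54, -50.85, -29.28,  -0.43,   3.23,  -1.46]), 'tcp_rot': array([-0.23,  0.57,  0.78, -0.11]), 'force': array([5.17, 1.45, 4.02]), 'torque': array([ 0.13, -0.49,  0.06]), 'gripper_force': np.float64(28.89), 'gripper_width': np.float64(15.75)}
[ 0.71015651 -1.23068315  5.91335273] turned [-0.17143273 -0.12435838 30.33074063]
```

Turned 30.3° cleanly; three more clicks.

>>> apply_moves(moves=[{"grip": -1, "tx": 0, "ty": 0, "tz": 0, "ax": 0, "ay": 0, "az": 0.0333}, {"grip": -1, "tx": 0, "ty": 0, "tz": 0, "ax": 0, "ay": 0, "az": 0.0667}, {"grip": -1, "tx": 0, "ty": 0, "tz": 0, "ax": 0, "ay": 0, "az": 0.1}, {"grip": -1, "tx": 0, "ty": 0, "tz": 0, "ax": 0, "ay": 0, "az": 0.1333}, {"grip": -1, "tx": 0, "ty": 0, "tz": 0, "ax": 0, "ay": 0, "az": 0.1667}])

```text
time: 6.65
ee_pos: [512.7, 4.5, 162.1]
tcp_rot: [-0.199, 0.751, 0.608, -0.163]
force: [6.2, 1.0, 4.4]
gripper_width: 15.8
gripper_force: 28.7
```

>>> apply_moves(moves=[{"grip": -1, "tx": 0, "ty": 0, "tz": 0, "ax": 0, "ay": 0, "az": 0.0333}, {"grip": -1, "tx": 0, "ty": 0, "tz": 0, "ax": 0, "ay": 0, "az": 0.0667}, {"grip": -1, "tx": 0, "ty": 0, "tz": 0, "ax": 0, "ay": 0, "az": 0.1}, {"grip": -1, "tx": 0, "ty": 0, "tz": 0, "ax": 0, "ay": 0, "az": 0.1333}, {"grip": -1, "tx": 0, "ty": 0, "tz": 0, "ax": 0, "ay": 0, "az": 0.1667}])

```text
time: 7.15
ee_pos: [512.7, 4.5, 162.1]
tcp_rot: [-0.15, 0.883, 0.392, -0.209]
force: [5.6, 0.9, 3.3]
gripper_width: 16.2
gripper_force: 29.1
```

>>> apply_moves(moves=[{"grip": -1, "tx": 0, "ty": 0, "tz": 0, "ax": 0, "ay": 0, "az": 0.0333}, {"grip": -1, "tx": 0, "ty": 0, "tz": 0, "ax": 0, "ay": 0, "az": 0.0667}, {"grip": -1, "tx": 0, "ty": 0, "tz": 0, "ax": 0, "ay": 0, "az": 0.1}, {"grip": -1, "tx": 0, "ty": 0, "tz": 0, "ax": 0, "ay": 0, "az": 0.1333}, {"grip": -1, "tx": 0, "ty": 0, "tz": 0, "ax": 0, "ay": 0, "az": 0.1667}])

```text
time: 7.65
ee_pos: [512.7, 4.5, 162.1]
tcp_rot: [-0.091, 0.955, 0.15, -0.24]
force: [6.8, 1.5, 3.6]
gripper_width: 15.6
gripper_force: 29.4
```

Run:
```python
from h import *
s=get_state(); print({k:np.round(v,2) for k,v in s.items() if k[0] in "tfgj"})
T=pose(); print((T[:3,3]-G)@np.c_[w,np.cross(n,w),n], "turned", np.degrees(R.from_matrix(frame(-w,-n,G)[:3,:3].T@T[:3,:3]).as_rotvec()))
```

```text
{'time': np.float64(7.65), 'joint_positions': array([-0.16,  0.43,  1.51,  0.02,  1.72,  1.1 ]), 'tau': array([ -0.26, -51.14, -29.29,  -0.42,   3.25,  -1.46]), 'tcp_rot': array([-0.09,  0.95,  0.15, -0.24]), 'force': array([6.81, 1.47, 3.6 ]), 'torque': array([ 0.19, -0.37, -0.02]), 'gripper_force': np.float64(29.38), 'gripper_width': np.float64(15.58)}
[ 0.82627863 -1.20482466  5.92379094] turned [-2.65170808e-01  4.49782703e-02  1.20352679e+02]
```

>>> apply_moves(moves=[{"grip": 0.3, "tx": 0, "ty": 0, "tz": 0, "ax": 0, "ay": 0, "az": 0}, {"grip": 0.3, "tx": 0, "ty": 0, "tz": 0, "ax": 0, "ay": 0, "az": 0}, {"grip": 0.3, "tx": 0, "ty": 0, "tz": 0, "ax": 0, "ay": 0, "az": 0}, {"grip": 0.3, "tx": 0, "ty": 0, "tz": 0, "ax": 0, "ay": 0, "az": 0}, {"grip": 0.3, "tx": 0, "ty": 0, "tz": 0, "ax": 0, "ay": 0, "az": 0}])

```text
time: 8.15
ee_pos: [510.8, 4.5, 160.9]
tcp_rot: [-0.092, 0.954, 0.152, -0.242]
force: [0.3, 0.9, -0.5]
gripper_width: 48.2
gripper_force: 0.0
```

>>> apply_moves(moves=[{"grip": 0.3, "tx": 0, "ty": 0, "tz": -0.2, "ax": 0, "ay": 0, "az": 0}, {"grip": 0.3, "tx": 0, "ty": 0, "tz": -0.6, "ax": 0, "ay": 0, "az": 0}, {"grip": 0.3, "tx": 0, "ty": 0, "tz": -1, "ax": 0, "ay": 0, "az": 0}, {"grip": 0.3, "tx": 0, "ty": 0, "tz": -1, "ax": 0, "ay": 0, "az": 0}, {"grip": 0.3, "tx": 0, "ty": 0, "tz": -1, "ax": 0, "ay": 0, "az": 0}])

```text
time: 8.65
ee_pos: [550.4, -3.6, 230.3]
tcp_rot: [-0.092, 0.954, 0.152, -0.242]
force: [0.2, 0.9, -0.8]
gripper_width: 56.7
gripper_force: 0.0
```

Run:
```python
from h import *
s=get_state(); print({k:np.round(v,2) for k,v in s.items() if k[0] in "tfgj"})
hx=np.array([n[0],n[1],0]);hx/=np.linalg.norm(hx); hy=np.array([-hx[1],hx[0],0])
O=G-39*n  # plate centre on axis
ims=[]
for c in ["wrist","side","top"]:
    p,d=imaging.capture(c); C=cloud(c,d); ims.append(p)
    h=(C-O)@n; r=np.linalg.norm((C-G)-((C-G)@n)[...,None]*n,axis=-1)
    B=C[(d>0)&(h>48)&(h<66)&(r<45)]
    if len(B)>30:
        q=np.c_[(B-G)@w,(B-G)@np.cross(n,w)].astype(np.float32); rc=cv2.minAreaRect(q); b=cv2.boxPoints(rc); e=max(b[1]-b[0],b[2]-b[1],key=np.linalg.norm)
        print(c,"bar",len(B),rc[:2],"angle",np.degrees(np.arctan2(e[1],e[0]))%180)
    for r_ in finder.trace("lever_ball",c)[:2]:
        m=r_["pixels"]&(d>0)&(C[...,2]>110)
        if m.sum()<20: continue
        Q=C[m]; A=np.c_[2*Q,np.ones(len(Q))]
        # sphere of radius 15: fit centre
        from scipy.optimize import least_squares
        f=least_squares(lambda x:np.linalg.norm(Q-x,axis=1)-15,np.median(Q,0)-[0,0,12],loss="soft_l1").x
        print(c,r_["confidence"],m.sum(),f.round(1),"head coords rel O",((f-O)@hx).round(1),((f-O)@hy).round(1))
    for r_ in finder.trace("tape_measure",c)[:1]:
        Q=C[r_["pixels"]&(d>0)&(C[...,2]>20)]
        print("tape hx range",np.percentile((Q-O)@hx,[3,97]),"hy",np.percentile((Q-O)@hy,[3,97]))
print("hx",hx,"O",O); save("after.png",cv2.resize(np.hstack(ims[:2]),(800,300)))
```

```text
{'time': np.float64(8.65), 'joint_positions': array([-0.16,  0.46,  1.34,  0.02,  1.87,  1.09]), 'tau': array([-1.300e-01, -5.899e+01, -3.763e+01,  1.800e-01,  2.710e+00,
       -3.000e-02]), 'tcp_rot': array([-0.09,  0.95,  0.15, -0.24]), 'force': array([ 0.17,  0.9 , -0.78]), 'torque': array([-0.14, -0.11,  0.03]), 'gripper_force': np.float64(0.0), 'gripper_width': np.float64(56.71)}
wrist bar 2013 ((3.7052578926086426, 3.6826915740966797), (54.313934326171875, 15.756593704223633)) angle 59.29136
wrist 0.95 1191 [447.9 175.9 131.3] head coords rel O -75.5 153.3
tape hx range [37.49144116 72.60174306] hy [139.42403422 175.6110565 ]
side bar 142 ((-0.7114686965942383, -0.15097808837890625), (65.06201934814453, 18.276714324951172)) angle 61.403664
side 0.64 1544 [480.2  26.8 146.3] head coords rel O -13.8 13.9
side 0.59 101 [448.7 176.4 131.5] head coords rel O -74.9 154.0
tape hx range [ 33.16033733 102.00115332] hy [147.69010251 183.90710037]
top 0.75 114 [450.2 176.7 130.9] head coords rel O -73.5 154.6
tape hx range [ 35.737211   105.14157501] hy [141.10344449 180.33168552]
hx [ 0.97936978 -0.2020763   0.        ] O [490.90727796  10.43945848 123.22206886]
```

View pics/after.png

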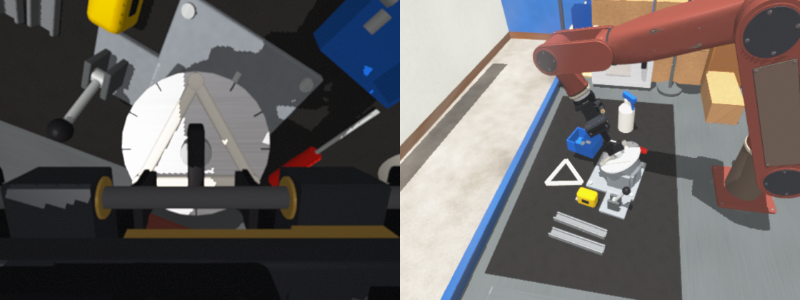

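```bash
cat >> h.py <<'E'
hx=np.array([n[0],n[1],0]);hx/=np.linalg.norm(hx); hy=np.array([-hx[1],hx[0],0]); O=G-39*n
def L(x,y,z): p=O+x*hx+y*hy; return frame(hx,np.array([0,0,-1.]),[p[0],p[1],z])
E
python3 - <<'E'
from h import *
T=pose(); rows(T,L(-125,154,265),4); rows(L(-125,154,265),L(-125,154,134),2); print(L(-125,154,134).round(2))
E
```

```text
[-0.241, -0.699, 0.196, -0.011, 0.041, 0.04]
[-0.349, -0.668, 0.134, -0.011, 0.04, 0.041]
[-0.445, -0.62, 0.062, -0.011, 0.041, 0.04]
[-0.521, -0.56, -0.021, -0.01, 0.041, 0.041]
[0.0, 0.0, 0.819, 0.0, 0.0, -0.0]
[0.0, 0.0, 0.819, 0.0, 0.0, -0.0]
[[ 9.8000e-01 -2.0000e-01  0.0000e+00  3.9961e+02]
 [-2.0000e-01 -9.8000e-01  0.0000e+00  1.8652e+02]
 [ 0.0000e+00 -0.0000e+00 -1.0000e+00  1.3400e+02]
 [ 0.0000e+00  0.0000e+00  0.0000e+00  1.0000e+00]]
```

>>> apply_moves(moves=[{"grip": -1, "tx": -0.241, "ty": -0.699, "tz": 0.196, "ax": -0.011, "ay": 0.041, "az": 0.04}, {"grip": -1, "tx": -0.241, "ty": -0.699, "tz": 0.196, "ax": -0.011, "ay": 0.041, "az": 0.04}, {"grip": -1, "tx": -0.241, "ty": -0.699, "tz": 0.196, "ax": -0.011, "ay": 0.041, "az": 0.04}])

```text
time: 9.4
ee_pos: [511.1, 45.2, 238.9]
tcp_rot: [-0.069, 0.976, 0.091, -0.183]
force: [0.4, -0.2, -0.0]
gripper_width: 40.0
gripper_force: 0.0
```

>>> apply_moves(moves=[{"grip": -1, "tx": -0.349, "ty": -0.668, "tz": 0.134, "ax": -0.011, "ay": 0.04, "az": 0.041}, {"grip": -1, "tx": -0.349, "ty": -0.668, "tz": 0.134, "ax": -0.011, "ay": 0.04, "az": 0.041}, {"grip": -1, "tx": -0.349, "ty": -0.668, "tz": 0.134, "ax": -0.011, "ay": 0.04, "az": 0.041}])

```text
time: 9.7
ee_pos: [474.9, 92.1, 248.8]
tcp_rot: [-0.046, 0.991, 0.027, -0.123]
force: [-0.0, 0.3, 0.9]
gripper_width: 16.4
gripper_force: 0.0
```

>>> apply_moves(moves=[{"grip": -1, "tx": -0.445, "ty": -0.62, "tz": 0.062, "ax": -0.011, "ay": 0.041, "az": 0.04}, {"grip": -1, "tx": -0.445, "ty": -0.62, "tz": 0.062, "ax": -0.011, "ay": 0.041, "az": 0.04}, {"grip": -1, "tx": -0.445, "ty": -0.62, "tz": 0.062, "ax": -0.011, "ay": 0.041, "az": 0.04}])

```text
time: 10.0
ee_pos: [438.1, 139.3, 258.0]
tcp_rot: [-0.023, 0.997, -0.036, -0.06]
force: [0.7, -0.3, 0.4]
gripper_width: 1.4
gripper_force: 0.0
```

>>> apply_moves(moves=[{"grip": -1, "tx": -0.521, "ty": -0.56, "tz": -0.021, "ax": -0.01, "ay": 0.041, "az": 0.041}, {"grip": -1, "tx": -0.521, "ty": -0.56, "tz": -0.021, "ax": -0.01, "ay": 0.041, "az": 0.041}, {"grip": -1, "tx": -0.521, "ty": -0.56, "tz": -0.021, "ax": -0.01, "ay": 0.041, "az": 0.041}, {"grip": -1, "tx": -0.521, "ty": -0.56, "tz": -0.021, "ax": -0.01, "ay": 0.041, "az": 0.041}, {"grip": -1, "tx": -0.521, "ty": -0.56, "tz": -0.021, "ax": -0.01, "ay": 0.041, "az": 0.041}])

```text
time: 10.5
ee_pos: [401.4, 185.4, 265.6]
tcp_rot: [-0.001, 0.995, -0.102, 0.001]
force: [0.4, 0.7, 1.1]
gripper_width: 0.7
gripper_force: 0.0
```

Run:
```python
from h import *
T=pose(); s=get_state(); print(T.round(2),s["gripper_width"],np.round(s["joint_positions"],2)); rows(T,L(-125,154,134),2)
p,d=imaging.capture("wrist"); save("w3.png",p); C=cloud("wrist",d)
from scipy.optimize import least_squares
for r_ in finder.trace("lever_ball","wrist")[:1]:
    Q=C[r_["pixels"]&(d>0)&(C[...,2]>110)]
    f=least_squares(lambda x:np.linalg.norm(Q-x,axis=1)-15,np.median(Q,0)-[0,0,12],loss="soft_l1").x
    print(len(Q),f,(f-O)@hx,(f-O)@hy)
```

```text
[[ 9.8000e-01 -2.0000e-01  0.0000e+00  4.0145e+02]
 [-2.0000e-01 -9.8000e-01  0.0000e+00  1.8539e+02]
 [ 0.0000e+00 -0.0000e+00 -1.0000e+00  2.6564e+02]
 [ 0.0000e+00  0.0000e+00  0.0000e+00  1.0000e+00]] 0.6722994014564458 [ 0.25 -0.25  1.95  0.    1.44  2.03]
[-0.014, -0.004, 0.823, -0.0, -0.0, -0.0]
[-0.013, -0.003, 0.823, -0.0, -0.0, -0.0]
1100 [448.26544065 175.63157437 132.36488154] -75.14353817437336 153.1672618794946
```

>>> apply_moves(moves=[{"grip": -1, "tx": -0.014, "ty": 0, "tz": 0.823, "ax": 0, "ay": 0, "az": 0}, {"grip": -1, "tx": -0.014, "ty": 0, "tz": 0.823, "ax": 0, "ay": 0, "az": 0}, {"grip": -1, "tx": -0.014, "ty": 0, "tz": 0.823, "ax": 0, "ay": 0, "az": 0}])

```text
time: 10.9
ee_pos: [397.2, 185.5, 196.1]
tcp_rot: [0.001, 0.995, -0.102, -0.003]
force: [-0.2, 0.6, 0.8]
gripper_width: 0.3
gripper_force: 0.0
```

>>> apply_moves(moves=[{"grip": -1, "tx": -0.013, "ty": 0, "tz": 0.4, "ax": 0, "ay": 0, "az": 0}, {"grip": -1, "tx": -0.013, "ty": 0, "tz": 0.823, "ax": 0, "ay": 0, "az": 0}, {"grip": -1, "tx": -0.013, "ty": 0, "tz": 0.823, "ax": 0, "ay": 0, "az": 0}, {"grip": -1, "tx": -0.013, "ty": 0, "tz": 0.823, "ax": 0, "ay": 0, "az": 0}])

```text
time: 11.3
ee_pos: [398.7, 186.9, 134.7]
tcp_rot: [-0.001, 0.995, -0.102, 0.001]
force: [-0.0, 0.4, 1.0]
gripper_width: 0.4
gripper_force: 0.0
```

>>> apply_moves(moves=[{"grip": -1, "tx": 0.1, "ty": 0, "tz": 0, "ax": 0, "ay": 0, "az": 0}, {"grip": -1, "tx": 0.2, "ty": 0, "tz": 0, "ax": 0, "ay": 0, "az": 0}, {"grip": -1, "tx": 0.3, "ty": 0, "tz": 0, "ax": 0, "ay": 0, "az": 0}, {"grip": -1, "tx": 0.4, "ty": 0, "tz": 0, "ax": 0, "ay": 0, "az": 0}, {"grip": -1, "tx": 0.5, "ty": 0, "tz": 0, "ax": 0, "ay": 0, "az": 0}])

```text
time: 11.8
ee_pos: [437.5, 178.7, 133.8]
tcp_rot: [-0.001, 0.995, -0.102, 0.0]
force: [-3.3, 0.2, 1.9]
gripper_width: 0.9
gripper_force: 1.8
```

>>> apply_moves(moves=[{"grip": -1, "tx": 0.1, "ty": 0, "tz": 0, "ax": 0, "ay": 0, "az": 0}, {"grip": -1, "tx": 0.2, "ty": 0, "tz": 0, "ax": 0, "ay": 0, "az": 0}, {"grip": -1, "tx": 0.3, "ty": 0, "tz": 0, "ax": 0, "ay": 0, "az": 0}, {"grip": -1, "tx": 0.4, "ty": 0, "tz": 0, "ax": 0, "ay": 0, "az": 0}, {"grip": -1, "tx": 0.5, "ty": 0, "tz": 0, "ax": 0, "ay": 0, "az": 0}])

```text
time: 12.3
ee_pos: [477.1, 170.7, 133.6]
tcp_rot: [-0.001, 0.995, -0.102, 0.001]
force: [-1.7, -0.6, 2.3]
gripper_width: 0.6
gripper_force: 1.0
```

Run:
```python
from h import *
T=pose(); s=get_state(); print("head x,y,z",(T[:3,3]-O)@hx,(T[:3,3]-O)@hy,T[2,3],s["force"],s["time"])
ims=[imaging.capture(c)[0] for c in("side","wrist")]; ims[0]=cv2.resize(ims[0][150:310,210:423],(560,420)); save("push.png",cv2.resize(np.hstack(ims),(800,300)))
```

```text
head x,y,z -45.87954353744476 154.12265107470316 133.59135097080573 [-1.67816697 -0.61694573  2.34067447] 12.3
```

View pics/push.png

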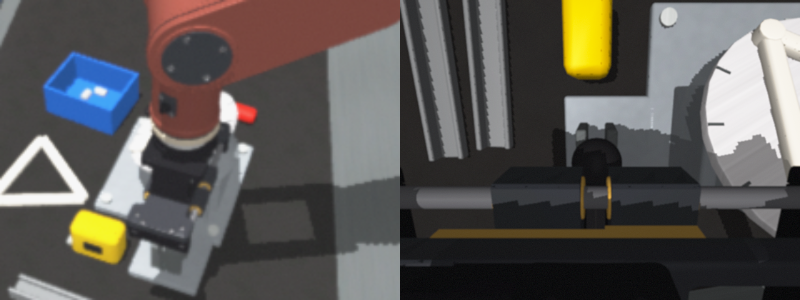

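>>> apply_moves(moves=[{"grip": -1, "tx": 0.1, "ty": 0, "tz": 0, "ax": 0, "ay": 0, "az": 0}, {"grip": -1, "tx": 0.2, "ty": 0, "tz": 0, "ax": 0, "ay": 0, "az": 0}, {"grip": -1, "tx": 0.3, "ty": 0, "tz": 0, "ax": 0, "ay": 0, "az": 0}, {"grip": -1, "tx": 0.4, "ty": 0, "tz": 0, "ax": 0, "ay": 0, "az": 0}, {"grip": -1, "tx": 0.48, "ty": 0, "tz": 0, "ax": 0, "ay": 0, "az": 0}])

```text
time: 12.9
ee_pos: [513.7, 163.1, 133.4]
tcp_rot: [-0.001, 0.995, -0.102, -0.001]
force: [-17.2, 4.1, 4.6]
gripper_width: 0.5
gripper_force: 8.8
```

>>> apply_moves(moves=[{"grip": -1, "tx": 0.03, "ty": 0, "tz": 0, "ax": 0, "ay": 0, "az": 0}, {"grip": -1, "tx": 0.03, "ty": 0, "tz": 0, "ax": 0, "ay": 0, "az": 0}])

```text
time: 13.1
ee_pos: [513.7, 163.1, 133.1]
tcp_rot: [-0.001, 0.995, -0.102, -0.003]
force: [-13.7, 2.3, 7.3]
gripper_width: 0.5
gripper_force: 7.6
```

>>> apply_moves(moves=[{"grip": -1, "tx": 0.03, "ty": 0, "tz": 0, "ax": 0, "ay": 0, "az": 0}, {"grip": -1, "tx": 0.03, "ty": 0, "tz": 0, "ax": 0, "ay": 0, "az": 0}])

```text
time: 13.3
ee_pos: [514.1, 163.0, 132.9]
tcp_rot: [-0.001, 0.995, -0.102, -0.005]
force: [-20.7, 2.6, 12.0]
gripper_width: 0.5
gripper_force: 11.7
```

>>> apply_moves(moves=[{"grip": -1, "tx": -0.3, "ty": 0, "tz": 0, "ax": 0, "ay": 0, "az": 0}, {"grip": -1, "tx": -0.9, "ty": 0, "tz": 0, "ax": 0, "ay": 0, "az": 0}, {"grip": -1, "tx": -0.9, "ty": 0, "tz": 0, "ax": 0, "ay": 0, "az": 0}, {"grip": -1, "tx": -0.9, "ty": 0, "tz": -0.8, "ax": 0, "ay": 0, "az": 0}, {"grip": -1, "tx": -0.9, "ty": 0, "tz": -1, "ax": 0, "ay": 0, "az": 0}])

```text
time: 13.8
ee_pos: [449.5, 176.7, 216.5]
tcp_rot: [-0.001, 0.995, -0.102, 0.002]
force: [0.1, -0.2, 0.5]
gripper_width: 0.3
gripper_force: 0.0
```

Run:
```python
from h import *
from scipy.optimize import least_squares
ims=[]
for c in("wrist","top","side"):
    p,d=imaging.capture(c); ims.append(p); C=cloud(c,d)
    h=(C-O)@n; r=np.linalg.norm((C-G)-((C-G)@n)[...,None]*n,axis=-1); B=C[(d>0)&(h>48)&(h<66)&(r<45)]
    if len(B)>30:
        q=np.c_[(B-G)@w,(B-G)@np.cross(n,w)].astype(np.float32); rc=cv2.minAreaRect(q); b=cv2.boxPoints(rc); e=max(b[1]-b[0],b[2]-b[1],key=np.linalg.norm); print(c,"bar",np.degrees(np.arctan2(e[1],e[0]))%180)
    for r_ in finder.trace("lever_ball",c)[:2]:
        Q=C[r_["pixels"]&(d>0)&(C[...,2]>100)]
        if len(Q)<15: continue
        f=least_squares(lambda x:np.linalg.norm(Q-x,axis=1)-15,np.median(Q,0)-[0,0,12],loss="soft_l1").x
        print(c,r_["confidence"],len(Q),f,(f-O)@hx,(f-O)@hy)
    for nm in ("tape_measure","trim_a"):
      for r_ in finder.trace(nm,c)[:2]:
        Q=C[r_["pixels"]&(d>0)]; print(nm,np.median(Q,0).round())
save("end.png",cv2.resize(np.hstack(ims[:2]),(800,300)))
```

```text
wrist bar 38.66336
wrist 0.78 2039 [541.10766995 158.16711755 132.59572671] 19.312488472612902 154.82431462217926
tape_measure [591. 157.  68.]
trim_a [594. 324.  15.]
trim_a [587. 266.  14.]
top bar 58.454327
top 0.53 118 [538.11356625 158.10902373 124.51353871] 16.391893170975063 154.16238189799628
tape_measure [591. 150.  59.]
tape_measure [617. 319.   7.]
trim_a [620. 256.   7.]
trim_a [613. 318.   7.]
side bar 59.325676
side 0.61 141 [536.9318811  158.10577515 125.0194495 ] 15.235242904151256 153.9204097785221
tape_measure [592. 169.  55.]
tape_measure [525. 165.  98.]
trim_a [597. 262.   9.]
trim_a [592. 322.   8.]
```

View pics/end.png

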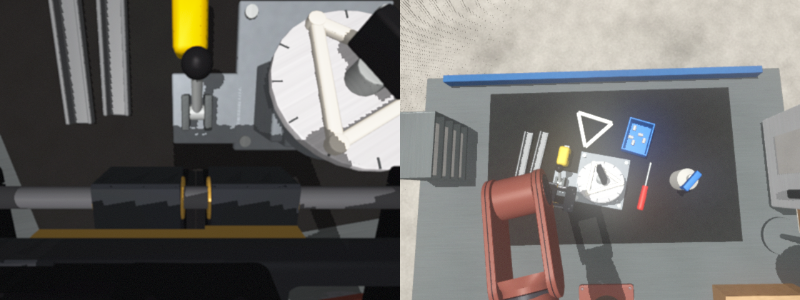

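```bash
python3 -c "
from h import *
print(bot.job_done())"
```

```text
the job is handed in; nothing more can be done
None
```

I turned the plate four clicks clockwise (the bar grip measured within about 2° of 120°), pushed the lock lever over until it stopped hard at about 1.2 rad, and handed the job in with the arm clear; the hand-in gave no verdict.

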